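Gather the loose screw caps in the lip corner of a tote and hold it over the spill tray

TASK

Pick up the grey tote by its carrying bar, bring it over the middle of the steel spill tray and tip it so that all four loose caps slide together into the corner with the pouring lip. Finish holding it there in the gripper, still clearly tilted with the lip corner lowest, clear of the tray, so that a colleague can take the caps out of the corner. Spill no caps and leave the small vials standing where they are.

Things in the scene. Friction and masses are not known exactly. Their poses are not given: they have to be found in the camera images.
- tote_bar (a point): Middle of the tote's carrying bar, where it is gripped. The tote is a grey plastic open tote, 180 (its x) x 130 (its y) x 45 mm high, walls and floor 4 mm, about 0.3 kg. A fixed straight bar, 14 mm wide (x) and 18 mm high with flat sides, runs along its y axis over its middle, clear between two end posts (24 mm wide, 130 mm apart inside). The bar's centre is 113 mm above the tote's underside and its top 122 mm. Axes are the tote's: z up when it stands level.
- tote_mid (a point): Centre of the tote, half-way up its walls, 22 mm above its underside and 91 mm straight below the centre of its bar. Axes are the tote's.
- tote_corner (a point): The inside of the tote's lip corner, on its floor (4 mm above the underside): the corner at +x, +y of the tote (86, 61 mm from its middle). It is the only corner with a V-shaped pouring lip, which sticks out about 30 mm diagonally at the rim; the walls behind the lip are full height.
- tote_back (a point): The inside of the opposite corner on the floor (-86, -61 mm from the middle).
- tote: The tote; origin at the centre of its underside, axes as above.
- spill_mid (a point): Centre of the floor of the shallow steel spill tray, 280 (x) x 220 (y) x 14 mm high, fixed to the bench. Axes are the tray's. Between it and the tote stand small vials 47 mm high; nothing between them is higher.
- spill: The spill tray; origin at the centre of its underside.
- cap0_mid (a point): Centre of loose white screw cap 1 of 4 in the tote: 20 mm across, 14 mm high, 10 g, all alike. Smooth: it slides on the tote's floor from 12 to 18 degrees of tilt, but along a wall that it is also pressed against only from some 30 degrees of diagonal tilt; tipping to one wall first, then mostly along it, needs less.
- cap1_mid (a point): Centre of loose white screw cap 2 of 4 in the tote: 20 mm across, 14 mm high, 10 g, all alike. Smooth: it slides on the tote's floor from 12 to 18 degrees of tilt, but along a wall that it is also pressed against only from some 30 degrees of diagonal tilt; tipping to one wall first, then mostly along it, needs less.
- cap2_mid (a point): Centre of loose white screw cap 3 of 4 in the tote: 20 mm across, 14 mm high, 10 g, all alike. Smooth: it slides on the tote's floor from 12 to 18 degrees of tilt, but along a wall that it is also pressed against only from some 30 degrees of diagonal tilt; tipping to one wall first, then mostly along it, needs less.
- cap3_mid (a point): Centre of loose white screw cap 4 of 4 in the tote: 20 mm across, 14 mm high, 10 g, all alike. Smooth: it slides on the tote's floor from 12 to 18 degrees of tilt, but along a wall that it is also pressed against only from some 30 degrees of diagonal tilt; tipping to one wall first, then mostly along it, needs less.
- vial0: Bystander, to be left alone: small white vial with red cap, 24 mm across, 47 mm high; origin at the centre of its underside.
- vial1: Bystander, to be left alone: another such vial; origin at the centre of its underside.
- vial2: Bystander, to be left alone: a third such vial; origin at the centre of its underside.

How it is judged (in metres and radians):
On the way, in this order (a step that is already met when the one before it is completed fails the run):
1. the tote is lifted clear of the bench in the gripper (height (world z) of each of tote_back, tote_corner above 0.03 m and contact force between the fingers and tote above 1 N), for 0.2 s.
2. the tote is held over the spill tray, tilted towards its lip corner, with all the caps in that corner (contact force between the fingers and tote above 1 N and height (world z) of tote_corner above 0.03 m and contact force between tote and spill below 0.1 N and contact force between tote and vial0 below 0.1 N and contact force between tote and vial1 below 0.1 N and contact force between tote and vial2 below 0.1 N and horizontal distance between tote_mid and spill_mid below 0.07 m and angle between tote_mid's own z axis and vertical between 0.25 and 1 rad and angle between tote_mid's own x axis and vertical above 1.671 rad and angle between tote_mid's own y axis and vertical above 1.671 rad and distance between each of cap0_mid, cap1_mid, cap2_mid, cap3_mid and tote_corner below 0.078 m), for 0.3 s.
At the end, for the whole second after the job is handed in: Held still by the gripper clear of bench and tray, lip corner over 30 mm up, tote centre within 70 mm of the tray centre horizontally, tilted 0.25 to 1.0 rad with its x and y axes each 0.1 rad or more below level; each cap centre within 78 mm of the lip corner's inside (all of step 2 and linear speed of tote below 0.05 m/s); the arm keeps its last pose, push and grip.
It fails at once if a cap leaves the tote (distance between any of cap0_mid, cap1_mid, cap2_mid, cap3_mid and tote_mid above 0.15 m).
It fails at once if a vial is moved by more than 30 mm (distance of any of vial0, vial1, vial2 from where it was at the start of the episode above 0.03 m).
It also fails if it takes over 43 s, if anything falls off the work surface, if the arm or the gripper's body presses on something with over 40 N, if the wrist force passes 120 N, or if a joint passes its speed limit or range.

ROBOT

A 6-joint arm with a two-finger parallel gripper is mounted at the origin on the work surface. World frame = base frame: x ahead of the robot, y to its left, z up, the work surface at z = 0. Lengths are in m, angles in degrees, forces in N, time in s.
With the tool pointing down it reaches from about 0.25 to 0.725 m from the base axis. Payload 9.7 kg.
Tool frame: the origin (TCP) lies between the finger pads; the fingertips stand 11 mm ahead of it and the grasp point (between the pads) lies 8 mm behind it; y points along the fingers, x is the direction in which the jaws open and shut, and the axes are right-handed (so a half turn about y gives the same grasp; the last joint's range is limited). The gripper opens to 85 mm and grips with 20 to 120 N. Pads are 22 mm wide; open, the fingers measure 114 mm over their backs; the gripper's body (76 mm by 85 mm) begins 54 mm behind the grasp point. The pads swing forward as they close: fully open they stand 13 mm farther back than shut.
Start: joints at [-69.041, 4.979, 10.078, 95.1, 0, 90], TCP at [0.197, -0.514, 0.242] pointing down, gripper open.
Joint ranges: [-179.16, 179.16], [-48.56, 103.87], [-65.8, 70.77], [-126.05, 130.52], [-82.76, 87.17], [-180, 180]. Speed limits (degrees/s): [127.2, 127.2, 147.25, 180, 180, 180].

INTERFACE

Orientations are given as [roll, pitch, yaw] about the fixed x, y, z axes, in that order (R = Rz(yaw) Ry(pitch) Rx(roll)).
In Python, from workcell import bot, vision gives the robot as it stands. The module is installed in compiled form; this text tells all that it offers.
- The arm moves only by the shell command python3 -m crank 'ROWS' [OPENING] [FORCE]. ROWS is text: rows parted by semicolons, each of 6 numbers parted by spaces: the shift along the tool's x, y, z in m, then the turn, a rotation vector about the tool's x, y, z in rad. A call has 1 to 8 rows; each row is the pose to reach, as a shift and turn from the pose commanded when the call began, along the tool's axes at that moment; what a row does not reach only later rows make up. A row lasts 1/10 s, in which the tool goes at most 50 mm and 8.59 degrees, less where a joint would pass 70% of its speed; a pose out of reach is approached as far as the arm can. A call with a gripper value outside its range is refused whole. OPENING is the gripper's target within -1 to 1 (shut at 1, half-way at 0, fully open at -1), set as the call begins (- or left out, the last holds). The fingers move at their own pace and stop on an object; FORCE is the grip in N (left out, the last holds). Time passes only in rows, so rows that repeat a pose let the fingers close. It gives the time, the measured TCP pose, the force and the opening at its end, in the units of the state.
- bot.get_obs(): the state, without advancing time (a new reading comes with each control period).
- vision.camera(name): name is "scene" or "top" or "wrist"; returns the picture (384x512x3 uint8, red, green, blue); there is no depth.
- vision.get_calibration(name): a dict with "fx", "fy", "cx", "cy" (pixels), "rvec" (rotation vector, rad) and "tvec" (3), from world to camera coordinates, as OpenCV has them. Camera axes: x right, y down, z forward; pixel columns grow to the right and rows downward; lengths in m; the calibration is good to about 2 mm. A picture is of the moment at which its call begins: read the wrist's pose just before it. get_calibration takes no time and is no camera call; for the wrist camera it gives the pose at the moment of the call.
- bot.job_done(): hands the job in, once; it reports no verdict.
The state is a dict: "time": time; "q": joint angles; "qd": joint speeds; "joint_efforts": joint torques, N m; "ee_pos": TCP position; "tcp_rot": TCP orientation; "wrist_force": force on the tool from outside, world axes, zero at the start; "torque": the same for the moment, N m; "opening": finger opening in m.
Only numpy, scipy, OpenCV 4.12 (cv2) and the standard library are available. Lean on these libraries where they do the work, as an engineer would, in place of code of your own. Each camera call takes 0.05 s, during which the arm holds its last target. There are 200 camera calls.

## Working session

There is one attempt and no reset: what is moved stays moved. The work goes in short steps, Python scripts to look and compute and a shell command to move; the robot and the scene stay as the last step left them, time stands still between calls to the robot, and variables do not carry over. Pictures are saved under pics/ and viewed, about 8 in all and at most 12, crops included, and the job is handed in when it is done.

```bash
mkdir -p pics; cat > h.py <<'E'
import numpy as np, cv2
from scipy.spatial.transform import Rotation as Ro
from workcell import bot, vision
def ray(name,px,z,c=None):
    c=c or vision.get_calibration(name)
    R=cv2.Rodrigues(np.array(c["rvec"],float))[0]; t=np.array(c["tvec"],float).ravel()
    px=np.atleast_2d(px).astype(float)
    d=np.c_[(px[:,0]-c["cx"])/c["fx"],(px[:,1]-c["cy"])/c["fy"],np.ones(len(px))]@R
    o=-R.T@t
    return o+d*((z-o[2])/d[:,2])[:,None]
def proj(name,P):
    c=vision.get_calibration(name)
    K=np.array([[c["fx"],0,c["cx"]],[0,c["fy"],c["cy"]],[0,0,1.]])
    return cv2.projectPoints(np.atleast_2d(P).astype(float),np.array(c["rvec"],float),np.array(c["tvec"],float),K,None)[0][:,0]
def snap(name,f):
    im=cv2.cvtColor(vision.camera(name),cv2.COLOR_RGB2BGR); cv2.imwrite("pics/"+f+".png",im); return im
E
python3 - <<'E'
from h import *
a=snap("top","t0");b=snap("scene","s0")
cv2.imwrite("pics/v0.png",cv2.resize(a,(800,600)))
cv2.imwrite("pics/v1.png",cv2.resize(b,(800,600)))
o=bot.get_obs();print(o["time"],o["ee_pos"],o["tcp_rot"],o["opening"])
for n in("top","scene"):
    c=vision.get_calibration(n);R=cv2.Rodrigues(np.array(c["rvec"],float))[0];print(n,c["fx"],-R.T@np.array(c["tvec"]).ravel())
E
```

```text
0.1 [ 0.19666478 -0.51343589  0.24165558] [-9.00001264e+01  6.88863039e-02 -6.90423514e+01] 0.0850834509083197
top 385.35364946100714 [0.42039466 0.0028308  0.99781871]
scene 443.2666700949675 [ 1.15405344e+00 -1.05821017e-03  7.71543409e-01]
```

View pics/v0.png

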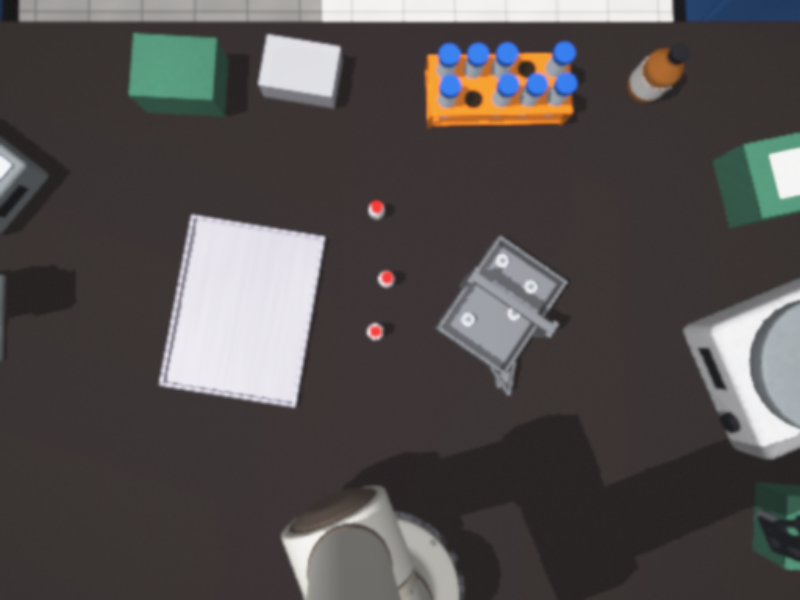

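View pics/v1.png

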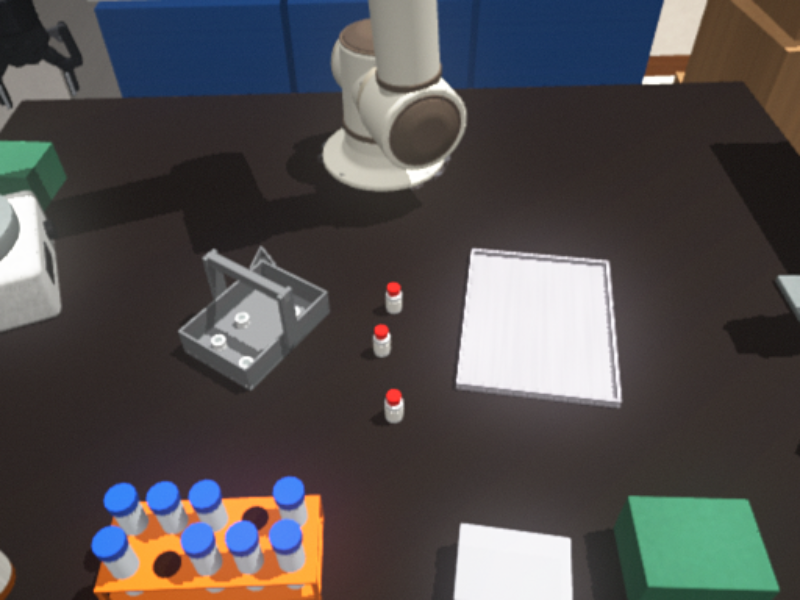

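Tote is at about (505,305) in the 800 px top view, with the lip corner at (505,372). The three vials are at x≈380 and the tray at about (243,310). Next I localise them.

```bash
python3 - <<'E'
from h import *
s=.64
a=cv2.imread("pics/t0.png")
P=lambda p,z:ray("top",np.array(p)*s,z)
rim=P([(500,237),(567,283),(505,372),(438,327)],.045)
print("rim",rim[:,:2].round(3).tolist(),"mid",rim.mean(0),[np.linalg.norm(rim[i]-rim[(i+1)%4]).round(3) for i in range(4)])
v=rim[3]-rim[0];w=rim[1]-rim[0];print("yaw x,y",np.degrees(np.arctan2(v[1],v[0])),np.degrees(np.arctan2(w[1],w[0])))
bar=P([(472,275),(555,329)],.122);print("bar",bar,bar.mean(0))
tr=P([(192,215),(325,237),(296,406),(160,384)],.014);v=tr[0]-tr[3]
print("tray",tr.mean(0),[np.linalg.norm(tr[i]-tr[(i+1)%4]).round(3) for i in range(4)],np.degrees(np.arctan2(v[1],v[0])))
print("vials",P([(377,209),(387,278),(376,331)],.047))
hsv=cv2.cvtColor(a,cv2.COLOR_BGR2HSV)
c=a[135:265,270:375];cv2.imwrite("pics/v2.png",cv2.resize(c,None,fx=6,fy=6,interpolation=cv2.INTER_CUBIC)[:600])
E
```

```text
rim [[0.566, -0.194], [0.491, -0.3], [0.351, -0.196], [0.424, -0.091]] mid [ 0.45812391 -0.19531581  0.045     ] [np.float64(0.13), np.float64(0.174), np.float64(0.127), np.float64(0.176)]
yaw x,y 144.29058859036775 -125.44140105173696
bar [[ 0.49890243 -0.13525673  0.122     ]
 [ 0.41806931 -0.25534253  0.122     ]] [ 0.45848587 -0.19529963  0.122     ]
tray [0.4567072  0.22136387 0.014     ] [np.float64(0.22), np.float64(0.278), np.float64(0.221), np.float64(0.278)] -10.20844862501991
vials [[ 0.61321533  0.00262504  0.047     ]
 [ 0.50255614 -0.01175158  0.047     ]
 [ 0.4190185   0.00676792  0.047     ]]
```

View pics/v2.png

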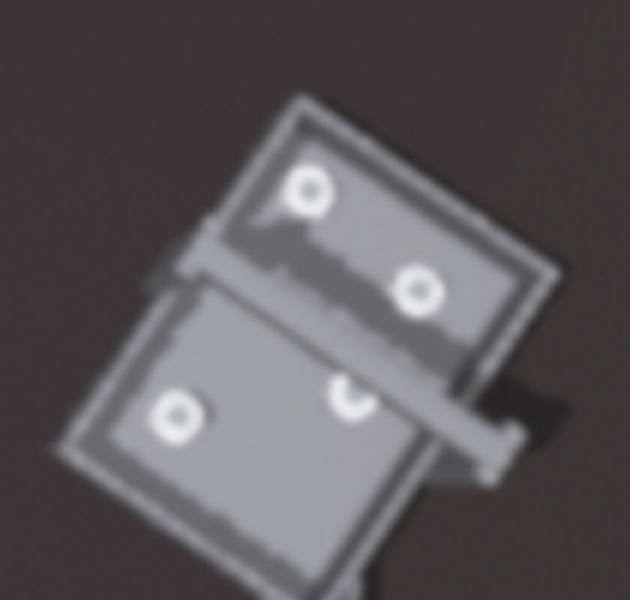

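```bash
python3 -m crank '-.02 0 .036 0 0 0;-.041 0 .072 0 0 0;-.061 0 .108 0 0 0;-.082 0 .144 0 0 0;-.102 0 .18 0 0 0;-.123 0 .216 0 0 0;-.143 0 .252 0 0 0;-.163 0 .287 0 0 0' -1
python3 -m crank '-.01 0 .018 0 -.08 0;-.02 0 .036 0 -.18 0;-.03 0 .054 0 -.28 0;-.041 0 .072 0 -.38 0;-.041 0 .072 0 -.48 0;-.041 0 .072 0 -.585 0;-.041 0 .072 0 -.585 0;-.041 0 .072 0 -.585 0'
python3 - <<'E'
from h import *
o=bot.get_obs();print(o["time"],o["ee_pos"],o["tcp_rot"],o["q"])
snap("wrist","w0")
x=np.array([.458,-.195,0]);print(proj("wrist",[[.4990,-.1353,.122],[.4181,-.2553,.122],[.4585,-.1953,.122]]))
E
```

```text
time: 0.9
ee_pos: [0.4072, -0.2572, 0.2421]
tcp_rot: [-90.0, 0.0, -69.0]
wrist_force: [1.0, 0.5, 0.8]
opening: 0.0857
time: 1.7
ee_pos: [0.4589, -0.1947, 0.2421]
tcp_rot: [-90.0, 0.0, -35.7]
wrist_force: [-0.2, 0.5, 0.7]
opening: 0.0853
1.7 [ 0.45891332 -0.19470562  0.24205643] [-9.00065818e+01  2.47852990e-02 -3.57025182e+01] [-2.29897857e+01 -2.05788997e+00  2.86942680e+00  9.49529429e+01
 -9.66120178e-04  1.02712731e+02]
[[253.8634327  102.20376975]
 [258.77919429 261.7808768 ]
 [256.48890776 188.98609648]]
```

View pics/w0.png

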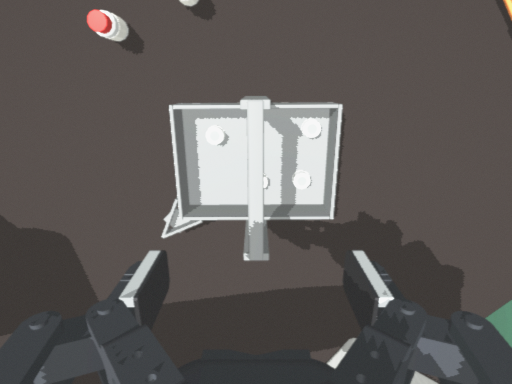

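```bash
python3 -m crank '0 .02 0 0 0 0;0 .045 0 0 0 0;0 .07 0 0 0 0;0 .09 0 0 0 0;0 .11 0 0 0 0;0 .125 0 0 0 0;0 .137 0 0 0 0;0 .137 0 0 0 0'
python3 -m crank '0 0 0 0 0 0;0 0 0 0 0 0;0 0 0 0 0 0;0 0 0 0 0 0;0 0 0 0 0 0;0 0 0 0 0 0;0 0 0 0 0 0;0 0 0 0 0 0' 1 110
python3 -m crank '0 0 0 0 0 0;0 0 0 0 0 0;0 0 0 0 0 0;0 0 0 0 0 0;0 0 0 0 0 0;0 0 0 0 0 0;0 0 0 0 0 0;0 0 0 0 0 0'
```

```text
time: 2.55
ee_pos: [0.4583, -0.1945, 0.1039]
tcp_rot: [-90.0, 0.1, -35.6]
wrist_force: [0.3, 0.6, -0.5]
opening: 0.0854
time: 3.35
ee_pos: [0.4592, -0.1948, 0.1058]
tcp_rot: [-90.0, -0.0, -35.5]
wrist_force: [-0.7, 0.9, 5.1]
opening: 0.0125
time: 4.15
ee_pos: [0.4592, -0.1948, 0.1058]
tcp_rot: [-90.0, -0.0, -35.5]
wrist_force: [-1.0, 0.4, 4.8]
opening: 0.0125
```

```bash
python3 -m crank '0 -.01 0 0 0 0;0 -.03 0 0 0 0;0 -.05 0 0 0 0;0 -.07 0 0 0 0;0 -.09 0 0 0 0;0 -.115 0 0 0 0;0 -.14 0 0 0 0;0 -.16 0 0 0 0'
python3 -m crank '0 -.01 0 0 0 0;0 -.015 0 0 0 0;0 -.015 0 0 0 0;0 -.015 0 0 0 0'
python3 - <<'E'
from h import *
o=bot.get_obs();print(o["ee_pos"],o["tcp_rot"],o["q"],o["torque"])
R=Ro.from_euler("xyz",o["tcp_rot"],degrees=True).as_matrix()
print(R.T@(np.array([.4567,.2214,o["ee_pos"][2]])-o["ee_pos"]))
a=snap("wrist","w1");b=snap("scene","s1")
cv2.imwrite("pics/v3.png",np.hstack([cv2.resize(a,(400,300)),cv2.resize(b,(400,300))]))
E
```

```text
time: 4.95
ee_pos: [0.4588, -0.1946, 0.2666]
tcp_rot: [-90.0, 0.0, -35.5]
wrist_force: [0.4, 0.0, -4.0]
opening: 0.0124
time: 5.35
ee_pos: [0.4588, -0.1946, 0.2792]
tcp_rot: [-90.0, 0.1, -35.5]
wrist_force: [-0.2, -0.5, -3.7]
opening: 0.012
[ 0.45882217 -0.19461158  0.27923168] [-9.00177311e+01  8.77679418e-02 -3.55235937e+01] [-2.29854168e+01 -1.03174387e+00  8.04577486e+00  9.91670428e+01
  1.74525288e-03  1.02538162e+02] [ 0.00953329  0.04677859 -0.00727365]
[-2.43445503e-01  2.68521395e-04  3.37349013e-01]
```

View pics/v3.png

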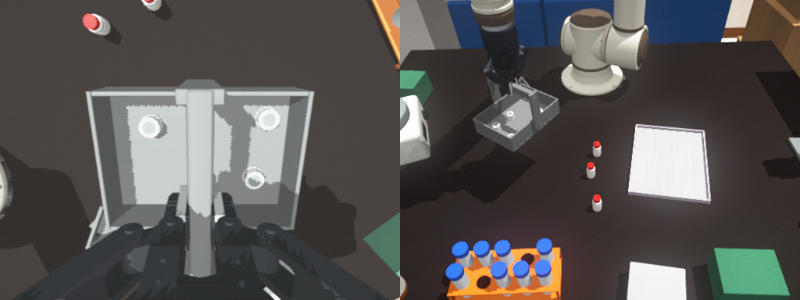

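Lifted, level, caps in place. Carrying it over the tray.

```bash
python3 -m crank '-.008 0 .011 0 0 0;-.022 0 .03 0 0 0;-.037 0 .051 0 0 0;-.052 0 .072 0 0 0;-.067 0 .093 0 0 0;-.082 0 .114 0 0 0;-.097 0 .135 0 0 0;-.112 0 .156 0 0 0'
python3 -m crank '-.015 0 .021 0 0 0;-.03 0 .042 0 0 0;-.045 0 .063 0 0 0;-.06 0 .084 0 0 0;-.075 0 .105 0 0 0;-.09 0 .125 0 0 0;-.104 0 .144 0 0 0;-.115 0 .16 0 0 0'
python3 -m crank '-.008 0 .011 0 0 0;-.014 0 .019 0 0 0;-.016 0 .021 0 0 0;-.016 0 .021 0 0 0'
python3 - <<'E'
from h import *
o=bot.get_obs();print(o["time"],o["ee_pos"],o["tcp_rot"],o["q"])
# rotations: tote frame axes in tool: tote x=-tool x, tote z=-tool y, tote y=-tool z
R=Ro.from_euler("xyz",o["tcp_rot"],degrees=True)
T=np.array([.4567,.2214,.014])
for a,b in((25,0),(25,6),(25,15),(22,30),(10,35)):  # tilt toward +x by a, then +y by b (deg below level)
    # desired: tote x dips a, tote y dips b: z direction in tote frame
    u=np.array([-np.sin(np.radians(a)),-np.sin(np.radians(b)),0]);u[2]=np.sqrt(1-u@u) # world up in tote axes
    ut=np.array([-u[0],-u[2],-u[1]]) # in tool axes
    # minimal rotation from current: up now in tool=(0,-1,0); need Rrel with Rrel*ut=(0,-1,0)
    up=np.array([0,-1.,0]);ax=np.cross(ut,up);ax/=np.linalg.norm(ax);th=np.arccos(ut@up)
    rv=ax*th; RR=R*Ro.from_rotvec(rv)
    # mid relative to TCP in tool: grasp 8mm behind TCP => bar at y=-.008; mid 91 below => y=+.083
    m=np.array([0,.083,0]);off=RR.apply(m)
    c=RR.apply([-.086,.101,-.061])
    tcp=T-off; tcp[2]=.29
    print(a,b,"tilt",np.degrees(th).round(1),"rv",rv.round(3),"shift",R.inv().apply(tcp-o["ee_pos"]).round(3),"tcp",tcp.round(3),"corner z",(.29+c[2]).round(3),"toolz",RR.as_euler("xyz",True).round(1))
E
```

```text
time: 6.25
ee_pos: [0.4579, -0.001, 0.28]
tcp_rot: [-90.0, 0.0, -35.5]
wrist_force: [-0.4, -0.2, -3.6]
opening: 0.0123
time: 7.05
ee_pos: [0.457, 0.1961, 0.2799]
tcp_rot: [-90.0, 0.0, -35.5]
wrist_force: [0.6, -0.0, -4.3]
opening: 0.0121
time: 7.45
ee_pos: [0.4569, 0.2208, 0.2802]
tcp_rot: [-90.0, 0.0, -35.5]
wrist_force: [0.4, -0.6, -4.4]
opening: 0.0121
7.45 [0.45691129 0.22075484 0.28021064] [-9.00189173e+01  1.13894238e-03 -3.55077904e+01] [ 2.57916891e+01  1.60394713e-01  9.34119115e+00  9.91979366e+01
 -8.08568877e-03  1.51299481e+02]
25 0 tilt 25.0 rv [ 0.     0.    -0.436] shift [-0.036 -0.01   0.   ] tcp [0.428 0.242 0.29 ] corner z 0.162 toolz [-90.  -25.  -35.5]
25 6 tilt 25.8 rv [ 0.108  0.    -0.437] shift [-0.036 -0.01  -0.008] tcp [0.423 0.235 0.29 ] corner z 0.156 toolz [-83.4 -25.  -37. ]
25 15 tilt 29.7 rv [ 0.271  0.    -0.442] shift [-0.036 -0.01  -0.021] tcp [0.416 0.224 0.29 ] corner z 0.15 toolz [-73.4 -25.  -39.2]
22 30 tilt 38.7 rv [ 0.54   0.    -0.405] shift [-0.032 -0.01  -0.041] tcp [0.407 0.206 0.29 ] corner z 0.148 toolz [-57.4 -22.  -42. ]
10 35 tilt 36.8 rv [ 0.615  0.    -0.186] shift [-0.015 -0.01  -0.047] tcp [0.417 0.191 0.29 ] corner z 0.159 toolz [-54.4 -10.  -38.7]
```

```bash
python3 -m crank '0 0 0 0 -.06 0;0 0 0 0 -.13 0;0 0 0 0 -.2 0;0 0 0 0 -.27 0;0 0 0 0 -.34 0;0 0 0 0 -.41 0;0 0 0 0 -.47 0;0 0 0 0 -.5 0'
python3 -m crank '-.003 0 0 0 0 -.04;-.009 -.002 0 0 0 -.1;-.014 -.004 0 0 0 -.17;-.02 -.006 0 0 0 -.24;-.026 -.008 0 0 0 -.31;-.032 -.01 0 0 0 -.38;-.036 -.01 0 0 0 -.43;-.036 -.01 0 0 0 -.44'
python3 -m crank '0 0 0 0 0 0;0 0 0 0 0 0;0 0 0 0 0 0;0 0 0 0 0 0;0 0 0 0 0 0;0 0 0 0 0 0;0 0 0 0 0 0;0 0 0 0 0 0'
python3 - <<'E'
from h import *
o=bot.get_obs();print(o["tcp_rot"],o["q"])
a=snap("wrist","w2");b=snap("scene","s2")
cv2.imwrite("pics/v4.png",np.hstack([cv2.resize(a,(400,300)),cv2.resize(b[100:290,230:480],(400,300))]))
E
```

```text
time: 8.25
ee_pos: [0.4571, 0.2199, 0.2804]
tcp_rot: [-90.0, -0.0, -6.8]
wrist_force: [-0.2, 0.5, -3.9]
opening: 0.0125
time: 9.05
ee_pos: [0.4203, 0.2244, 0.2905]
tcp_rot: [-90.0, -25.3, -6.9]
wrist_force: [-0.1, -0.3, -4.4]
opening: 0.0123
time: 9.85
ee_pos: [0.4213, 0.2251, 0.2903]
tcp_rot: [-90.0, -25.2, -6.9]
wrist_force: [0.5, -1.1, -4.1]
opening: 0.0119
[-90.00277208 -25.2081725   -6.87115736] [ 38.04982027 -22.6704563  -12.46586601  81.77221624 -17.50453523
 132.05970178]
```

View pics/v4.png

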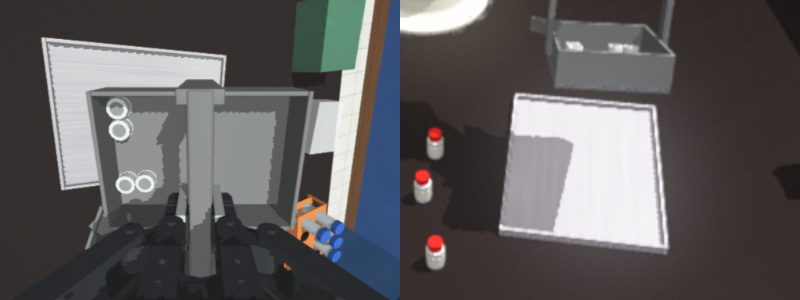

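All four caps lie against the +x wall. Next I dip mostly along +y.

```bash
cat > rel.py <<'E'
from h import *
import sys
o=bot.get_obs();R=Ro.from_euler("xyz",o["tcp_rot"],degrees=True);p=np.array(o["ee_pos"])
T=np.array([.4567,.2214,.014])
for s in sys.argv[1:]:
    a,b=np.radians(list(map(float,s.split(","))))
    ut=np.array([np.sin(a),0,np.sin(b)]);ut[1]=-np.sqrt(1-ut@ut)
    up=R.inv().apply([0,0,1]);ax=np.cross(ut,up);th=np.arcsin(np.linalg.norm(ax));rv=ax/np.linalg.norm(ax)*th
    RR=R*Ro.from_rotvec(rv);tcp=T-RR.apply([0,.083,0]);tcp[2]=.29
    print(s,R.inv().apply(tcp-p).round(3),rv.round(3),RR.as_euler("xyz",True).round(1))
E
python3 rel.py 22,8 18,16 14,25 10,33
```

```text
22,8 [ 0.004  0.002 -0.01 ] [0.126 0.059 0.052] [-81.4 -22.  -10.3]
18,16 [ 0.008  0.004 -0.021] [0.253 0.119 0.11 ] [-73.2 -18.  -13.1]
14,25 [ 0.011  0.005 -0.032] [0.397 0.187 0.159] [-64.2 -14.  -15.7]
10,33 [ 0.014  0.007 -0.042] [0.525 0.247 0.205] [-56.4 -10.  -17.4]
```

```bash
python3 -m crank '.002 .001 -.005 .06 .03 .026;.004 .002 -.01 .126 .059 .052;.006 .003 -.015 .19 .089 .081;.008 .004 -.021 .253 .119 .11;.01 .005 -.026 .325 .153 .135;.011 .005 -.032 .397 .187 .159;.013 .006 -.037 .46 .217 .182;.014 .007 -.042 .525 .247 .205'
python3 -m crank '0 0 0 0 0 0;0 0 0 0 0 0;0 0 0 0 0 0;0 0 0 0 0 0;0 0 0 0 0 0;0 0 0 0 0 0;0 0 0 0 0 0;0 0 0 0 0 0'
python3 - <<'E'
from h import *
o=bot.get_obs();print(o["tcp_rot"],o["q"])
a=snap("wrist","w3");b=snap("scene","s3");c=snap("top","t3")
R=Ro.from_euler("xyz",o["tcp_rot"],degrees=True);f=lambda v:np.array(o["ee_pos"])+R.apply(v)
print("mid",f([0,.083,0]),"corner",f([-.086,.101,-.061]));print(proj("wrist",[f([-.086,.101,-.061]),f([-.086,.06,-.061])]),proj("scene",[f([-.086,.101,-.061])]))
cv2.imwrite("pics/v5.png",np.hstack([cv2.resize(a,(400,300)),cv2.resize(b[60:250,230:480],(400,300))]))
E
```

```text
time: 10.75
ee_pos: [0.4319, 0.1809, 0.2903]
tcp_rot: [-56.3, -10.0, -17.4]
wrist_force: [0.5, 0.5, -4.2]
opening: 0.0122
time: 11.55
ee_pos: [0.4318, 0.1816, 0.2899]
tcp_rot: [-56.5, -10.0, -17.4]
wrist_force: [-0.2, 0.9, -4.3]
opening: 0.012
[-56.45279384 -10.01397023 -17.36772949] [  7.99186946 -30.3073118  -20.51644889  75.66094781  25.93180261
 117.96899107]
mid [0.45694743 0.22180122 0.22178963] corner [0.37199656 0.20552524 0.15886553]
[[157.12883989 262.16850668]
 [140.27457698 292.04831423]] [[338.80943386 130.14513272]]
```

View pics/v5.png

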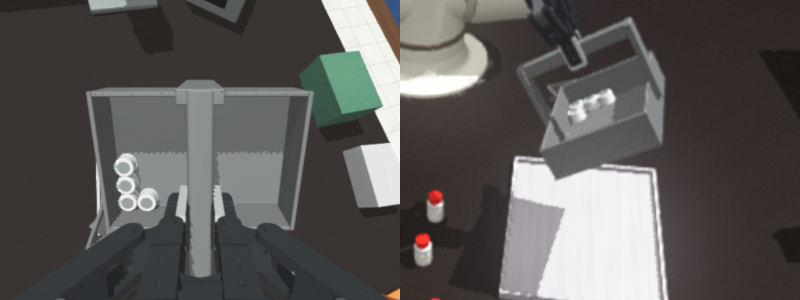

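The caps are packed in the lip corner, three along the +x wall and one beside them. In the wrist view (400 px half) they are at (125,165), (125,184), (128,201) and (148,200), and the computed corner is at (123,205). I'll check the distances in numbers, then hand in.

```bash
python3 - <<'E'
from h import *
o=bot.get_obs();R=Ro.from_euler("xyz",o["tcp_rot"],degrees=True);p=np.array(o["ee_pos"])
c=vision.get_calibration("wrist");Rc=cv2.Rodrigues(np.array(c["rvec"],float))[0];cam=-Rc.T@np.array(c["tvec"]).ravel()
for u in [(125,160),(125,181),(128,200),(148,199)]:
    q=np.array(u)*1.28;d=Rc.T@[(q[0]-c["cx"])/c["fx"],(q[1]-c["cy"])/c["fy"],1]
    ct,dt=R.inv().apply(cam-p),R.inv().apply(d)
    x=ct+dt*((.087-ct[1])/dt[1])   # cap tops: plane 14 mm above floor
    x[1]+=.007;print(np.linalg.norm(x-[-.086,.101,-.061]).round(3),end=" ")
a,b=cv2.imread("pics/t0.png"),cv2.imread("pics/t3.png")
for im in(a,b):
    h=cv2.cvtColor(im,cv2.COLOR_BGR2HSV);m=((h[...,1]>180)&(h[...,2]>120)&((h[...,0]<6)|(h[...,0]>174))).astype(np.uint8)
    m[:, :200]=0;m[:,290:]=0;print(cv2.connectedComponentsWithStats(m)[3][1:].round(1).tolist())
print(o["time"],o["opening"]);bot.job_done()
E
```

```text
0.061 0.038 0.02 0.036 [[240.7, 131.2], [247.4, 177.1], [239.7, 211.8]]
[[240.6, 131.1], [247.5, 177.0], [239.5, 211.8]]
11.7 0.011987581315580805
the job is handed in; nothing more can be done
```

I picked the tote up by its bar, carried it over the tray, tipped it first to the +x wall and then mostly along +y, and handed the job in at 11.7 s with the tote still held. No verdict was reported.

Last checks before hand-in:
- **Caps:** all four are in the lip corner, measured at about 20, 36, 38 and 61 mm from its inside (limit 78 mm).
- **Tilt:** about 35° (0.6 rad), with the x axis 10° and the y axis about 33° below level.
- **Position:** the tote's centre is within about 1 mm of the tray centre horizontally. The lip corner is about 0.16 m up, clear of the tray.
- **Grip:** the bar is held with the fingers 12 mm apart, and the camera showed no slip.
- **Vials:** they are where they were, to within 0.2 pixel in the top view.

The fingers read 12 mm on a 14 mm bar, which I took as sensor offset. No other check failed or disagreed.

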